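# Load a two-tier drying rack with finish samples

## Robot

A 7-joint arm with a two-finger parallel gripper is mounted at the origin on the work surface. World frame = base frame: x ahead of the robot, y to its left, z up, the work surface at z = 0. Lengths are in m, angles in rad, forces in N, time in s.
With the tool pointing down it reaches from about 0.425 to 0.925 m from the base axis. Payload 6.8 kg.
Tool frame: the origin (TCP) lies at the very end of the fingers, on their centre line; the grasp point (between the pads) lies 19 mm behind it; z points along the fingers, y is the line along which they close (so a half turn about z gives the same grasp; the last joint's range is limited). The gripper opens to 85 mm and grips with 20 to 120 N. Pads are 22 mm wide; open, the fingers measure 114 mm over their backs; the gripper's body (76 mm by 85 mm) begins 54 mm behind the grasp point. The pads swing forward as they close: fully open they stand 13 mm farther back than shut.
Start: joints at [0.997, 0.477, 0.022, 1.555, -0.011, 1.109, -0.083], TCP at [0.303, -0.603, 0.203] pointing down, gripper open.
Joint ranges: [-2.96, 2.96], [-0.34, 2.1], [-1.41, 1.46], [0.24, 2.44], [-1.37, 4.51], [0.17, 1.92], [-2.96, 2.96]. Speed limits (rad/s): [2.39, 2.39, 3.14, 3.14, 3.14, 3.14, 3.14].

## Interface

Orientations are given as a rotation vector (axis times angle).
In Python, from bench import get_obs, viewer, r gives the robot as it stands. The module is installed in compiled form; this text tells all that it offers.
- The arm moves only by the tool play_rows, never from a script. Its argument "commands" is a list that holds one entry, the list of rows, each a list of 5 numbers: the gripper's target within -1 to 1 (shut at 1, half-way at 0, fully open at -1), then the shift along the tool's x, y, z scaled (see below), then the turn about the tool's z scaled (see below). A call has 1 to 12 rows; each row is the pose to reach, as a shift and turn from the pose commanded when the call began, along the tool's axes at that moment; what a row does not reach only later rows make up. The controller multiplies each number of a shift by 0.2 m and each number of a turn by pi/2 rad. A row lasts 1/12 s, in which the tool goes at most 41.7 mm and 7.16 degrees, less where a joint would pass 70% of its speed; a pose out of reach is approached as far as the arm can. A call with a number of a shift or a turn outside -1 to 1 is refused whole. A call with a gripper value outside its range is refused whole. The fingers move at their own pace and stop on an object; "grip_force" is the grip in N (left out, the last holds). Time passes only in rows, so rows that repeat a pose let the fingers close. It gives the time, the measured TCP pose, the force, the opening and the grip force at its end, in the units of the state.
- get_obs(): the state, without advancing time (a new reading comes with each control period).
- viewer.grab_frame(name): name is "scene" or "top" or "wrist"; returns a dict with "pixels" (480x640x3 uint8, red, green, blue), "fovy" (degrees; the focal length in pixels is half the picture's height over the tangent of half this angle, whatever the lens; pixels are square), "cx", "cy" (the principal point, pixels), "world_to_cam" (4x4, takes a point from world to camera coordinates); the wrist camera has in their place "hand_eye" (4x4, takes a point from camera to tool coordinates, whose origin is the TCP and whose axes are the flange's). Camera axes: x right, y up, looking along -z (the intrinsics and any distortion apply to the point x, -y, -z); pixel columns grow to the right and rows downward; lengths in m; the calibration is good to about 2 mm. A picture is of the moment at which its call begins: read the wrist's pose just before it. There is no depth.
- r.hand_in(): hands the job in; it is judged then, once.
Trained networks look in a picture, given as the dict that the camera call returned (one of the last four; its "shot" number tells which), for a name from the list of things; names that differ only in an ending like _2 or _b are one class to them, and where a whole thing is asked for, a point or a joint stands for the part that bears it (a point fixed in the world has none). Each returns a list of dicts, best first, with "score" (0 to 1); they miss things now and then, are a little off and sometimes report something else, mostly with a low value. They report only what shows in the picture. A call takes as long as a camera call. They do not tell look-alikes from the thing itself.
- viewer.trace(picture, thing): "pixels" (480x640 bool, what is visible of it) and "rect" ([left, top, right, bottom] in pixels, round what is visible of it).
The state is a dict: "clock": time; "joints": joint angles; "qvel": joint speeds; "tau": joint torques, N m; "tcp_pos": TCP position; "orientation": TCP orientation; "contact_force": force on the tool from outside, world axes, zero at the start; "moment": the same for the moment, N m; "grip_width": finger opening in m; "gripper_force": force on a finger pad.
Only numpy, scipy, OpenCV 4.12 (cv2) and the standard library are available. Lean on these libraries where they do the work, as an engineer would, in place of code of your own. Each camera call takes 0.05 s, during which the arm holds its last target. There are 200 camera calls.

## Task

Put the drying rack together and load it with the three sample panels: first lay the longest panel on the base, in the middle and along the base's length; then set the slatted frame over it with all four legs fully down in the base's corner sockets; then lay the middle-length panel along the slats in the middle of the bay on the left of the frame's rib as seen from the robot, and last the shortest panel likewise in the right bay. Keep the finished faces up, and leave the jars, the tin and the brush where they are.

Things in the scene. Friction and masses are not known exactly. Their poses are not given: they have to be found in the camera images.
- base: rack base, fixed: grey board 150 (x) x 240 (y) x 8 mm, clear but for a 36 mm square block on each corner, tops 24 mm over the table. Holes in the blocks: round, 19 mm wide, 3 mm chamfer, at x +-57, y +-102 mm, floor 8 mm over the table. Origin: centre of underside, on the table. z up, x roughly away from the robot (within 15 deg), so +y is its left half seen from the robot
- frame: loose slatted frame, 400 g, 150 (x) x 240 (y) mm, fits either way round; origin: centre, at leg-tip level. Four 14 mm legs with tapered tips at x +-57, y +-102. Rails under the ends at z 30-40, slat tops z 50. Rib (handle) 12 mm thick along x at y 0, z 50-75: pinch mid-length. Bays either side, 114 long in y, centres y +-63. Fully in: origin 8 mm above the base's, slat tops 58 up
- panel_long: longest sample panel: a plain strip of oak with a dark band of finish over about two thirds of the upper face, 45 mm wide (its x), 150 mm long (its y), 22 mm thick. Origin at the centre of its underside, z up out of the finished face; weighs about 105 g
- panel_middle: middle-length sample panel: a plain strip of oak with a dark band of finish over about two thirds of the upper face, 45 mm wide (its x), 96 mm long (its y), 22 mm thick. Origin at the centre of its underside, z up out of the finished face; weighs about 68 g
- panel_short: shortest sample panel: a plain strip of oak with a dark band of finish over about two thirds of the upper face, 45 mm wide (its x), 62 mm long (its y), 22 mm thick. Origin at the centre of its underside, z up out of the finished face; weighs about 44 g
- jar_a: small closed amber glass jar with a black cap, 40 mm across, 62 mm high, origin at the centre of its underside; a bystander, nearer to the robot than the other jar
- jar_b: small closed amber glass jar with a black cap, 40 mm across, 62 mm high, origin at the centre of its underside; a bystander, farther from the robot than the other jar
- tin: white rectangular solvent tin 110 x 170 mm, 200 mm high with a cap on top, origin at the centre of its underside; a bystander
- brush: flat paint brush with a wooden handle, lying on the table beyond the panels, a bystander
Not all that is in view belongs to the job. Leave any green or pink look-alike of the panel_middle alone.

How it is judged:
By the outcome, as a careful person would: the job done as asked, in the order asked, and still so for the second after the job is handed in, with the robot touching nothing.
It also fails if it takes over 120 s, if anything falls off the work surface, if the arm or the gripper's body presses on something with over 40 N, if the wrist force passes 120 N, or if a joint passes its speed limit or range.

## Working session

There is one attempt and no reset: what is moved stays moved. The work goes in short steps, Python scripts to look and compute and a tool call to move; the robot and the scene stay as the last step left them, time stands still between calls to the robot, and variables do not carry over. Pictures are saved under pics/ and viewed, at most 14 in all, crops included, and the job is handed in when it is done.

Besides the shell and the picture viewer there is one more tool, called by a JSON object that holds its "fn" and its "kwargs". play_rows: Moves the arm, as the interface text tells. Shifts and turns lie within -1 to 1; 1 stands for 0.2 m of shift or pi/2 rad of turn. Its arguments: {"type":"object","properties":{"commands":{"type":"array","items":{"type":"array","items":{"type":"array","items":{"type":"number","minimum":-1,"maximum":1}}}},"grip_force":{"type":"number"}},"required":["commands"]}

```bash
mkdir -p pics; cat > h.py <<'E'
import numpy as np, cv2
from scipy.spatial.transform import Rotation as R
from bench import get_obs, viewer, r
def save(f,n): cv2.imwrite('pics/'+n+'.png', f['pixels'][:,:,::-1])
def K(f):
    fl=240/np.tan(np.radians(f['fovy'])/2); return fl
def w2c(f,o=None):
    if 'world_to_cam' in f: return np.array(f['world_to_cam'])
    T=np.eye(4);T[:3,:3]=R.from_rotvec(o['orientation']).as_matrix();T[:3,3]=o['tcp_pos']
    return np.linalg.inv(T@np.array(f['hand_eye']))
def unproj(f,uv,z,o=None):
    M=np.linalg.inv(w2c(f,o));fl=K(f);uv=np.atleast_2d(uv).astype(float)
    d=np.c_[(uv[:,0]-f['cx'])/fl,-(uv[:,1]-f['cy'])/fl,-np.ones(len(uv))]@M[:3,:3].T
    c=M[:3,3]; return c+d*((z-c[2])/d[:,2])[:,None]
def proj(f,P,o=None):
    P=np.atleast_2d(P);q=P@w2c(f,o)[:3,:3].T+w2c(f,o)[:3,3];fl=K(f)
    return np.c_[f['cx']+fl*q[:,0]/-q[:,2], f['cy']+fl*q[:,1]/q[:,2]]
E
python3 - <<'E'
from h import *
o=get_obs();print(o)
for n in ['top','scene','wrist']:
    f=viewer.grab_frame(n);save(f,n+'0');print(n,{k:v for k,v in f.items() if k!='pixels'})
E
```

```text
{'clock': 0.0, 'joints': array([ 0.9969211 ,  0.47779208,  0.02231617,  1.5564446 , -0.01148106,
        1.10929671, -0.08311374]), 'qvel': array([ 3.23525020e-04, -6.02059114e-05, -1.20365880e-03, -1.32037277e-03,
       -1.94798450e-03,  9.82768141e-04, -1.20071455e-03]), 'tau': array([ 2.22655312e-04, -5.96454442e+01,  1.60834897e+00, -2.81201828e+01,
        1.25969842e-02,  9.20534309e-03,  2.85419526e-05]), 'tcp_pos': array([ 0.30285732, -0.60252742,  0.20173358]), 'orientation': array([-3.05508918e+00, -7.24700947e-01,  8.69683916e-04]), 'contact_force': array([ 0.56352662,  0.58753667, -0.21933409]), 'moment': array([0.02404375, 0.02000768, 0.00061174]), 'gripper_force': 0.0, 'grip_width': 0.08557861229702728}
top {'fovy': 50.79835239229103, 'cx': 310.3418355991221, 'cy': 247.19700713604357, 'world_to_cam': array([[ 0.00407465, -0.99975563,  0.02172723, -0.03999953],
       [ 0.98482546,  0.00778164,  0.17337319, -0.53587264],
       [-0.1734999 ,  0.0206911 ,  0.98461651, -1.15803268],
       [ 0.        ,  0.        ,  0.        ,  1.        ]]), 'shot': 1}
scene {'fovy': 48.73125485979316, 'cx': 318.0502304684676, 'cy': 251.3021472159472, 'world_to_cam': array([[-0.29622058,  0.9548115 ,  0.02425643,  0.173441  ],
       [-0.52954269, -0.18531487,  0.82779402,  0.25239403],
       [ 0.79488232,  0.23236481,  0.56050753, -1.6358866 ],
       [ 0.        ,  0.        ,  0.        ,  1.        ]]), 'shot': 2}
wrist {'fovy': 70.08502148875357, 'cx': 311.5971367911543, 'cy': 241.63822074004602, 'hand_eye': array([[-8.14898681e-04,  9.50958970e-01,  3.09315977e-01,
         7.89664083e-02],
       [ 9.99998866e-01,  3.83305837e-04,  1.45608267e-03,
        -7.52313030e-04],
       [ 1.26611225e-03,  3.09316813e-01, -9.50958204e-01,
        -1.71495399e-01],
       [ 0.00000000e+00,  0.00000000e+00,  0.00000000e+00,
         1.00000000e+00]]), 'shot': 3}
```

View pics/top0.png

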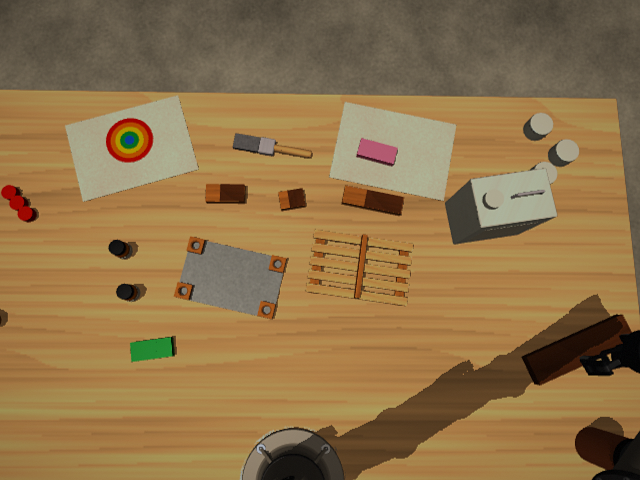

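View pics/scene0.png

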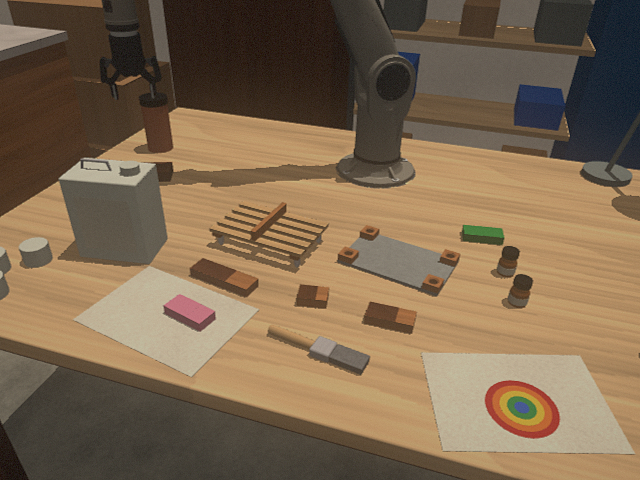

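Candidates in the top view: oak strips are long (373,199), middle (226,194) and short (292,199). The look-alikes are pink (377,151) and green (153,349). Base is at (232,277), frame at (360,267). I'll check with a close crop and measure.

```bash
python3 - <<'E'
from h import *
f=viewer.grab_frame('top')
print(proj(f,[[.303,-.603,.2],[.303,-.603,0]]))
for n,z in [('base',.008),('frame',.05),('panel_long',.022),('panel_middle',.022),('panel_short',.022),('jar_a',.062),('tin',.2),('brush',.01)]:
    for d in viewer.trace(f,n)[:4]:
        m=d['pixels'].astype(np.uint8); c,s,a=cv2.minAreaRect(np.argwhere(m)[:,::-1].astype(np.float32))
        b=cv2.boxPoints((c,s,a)); P=unproj(f,b,z); 
        print(n,round(d['score'],2),d['rect'],P.mean(0).round(3)[:2],[ (np.linalg.norm(P[i+1]-P[i]).round(3), np.degrees(np.arctan2(*(P[i+1]-P[i])[1::-1])).round(1)) for i in (0,1)])
im=cv2.resize(f['pixels'][90:330,160:480],None,fx=2.5,fy=2.5,interpolation=2); cv2.imwrite('pics/crop1.png',im[:,:,::-1])
E
```

```text
[[590.33698224 349.40021038]
 [543.46023421 347.27472904]]
base 0.74 [176.0, 239.2, 287.0, 315.2] [0.467 0.158] [(np.float64(0.154), np.float64(-10.2)), (np.float64(0.25), np.float64(-102.8))]
frame 0.63 [306.8, 230.1, 416.7, 305.7] [ 0.489 -0.155] [(np.float64(0.156), np.float64(-8.0)), (np.float64(0.243), np.float64(-98.0))]
panel_long 0.62 [343.5, 184.3, 404.9, 215.9] [ 0.659 -0.191] [(np.float64(0.05), np.float64(-11.6)), (np.float64(0.15), np.float64(-101.5))]
panel_middle 0.97 [204.7, 183.2, 244.7, 204.5] [0.674 0.173] [(np.float64(0.096), np.float64(-89.4)), (np.float64(0.049), np.float64(-178.5))]
panel_middle 0.76 [132.0, 338.4, 174.0, 358.2] [0.297 0.331] [(np.float64(0.103), np.float64(-83.5)), (np.float64(0.046), np.float64(-170.7))]
panel_middle 0.69 [358.2, 139.8, 395.5, 167.5] [ 0.786 -0.203] [(np.float64(0.053), np.float64(-14.0)), (np.float64(0.096), np.float64(-104.1))]
panel_middle 0.28 [442.2, 166.8, 556.7, 246.0] [ 0.65 -0.51] [(np.float64(0.279), np.float64(-79.7)), (np.float64(0.161), np.float64(-175.3))]
panel_short 0.96 [277.8, 188.9, 306.3, 209.2] [0.66  0.009] [(np.float64(0.062), np.float64(-79.6)), (np.float64(0.05), np.float64(-170.5))]
jar_a 0.87 [110.4, 238.1, 133.5, 261.0] [0.525 0.407] [(np.float64(0.039), np.float64(-17.6)), (np.float64(0.06), np.float64(-111.4))]
jar_a 0.57 [114.5, 286.5, 141.0, 301.6] [0.423 0.383] [(np.float64(0.05), np.float64(-89.6)), (np.float64(0.037), np.float64(-176.4))]
tin 0.66 [440.3, 167.9, 557.7, 243.4] [ 0.603 -0.436] [(np.float64(0.24), np.float64(-77.3)), (np.float64(0.141), np.float64(-172.8))]
brush 0.75 [232.1, 136.4, 312.7, 160.1] [0.801 0.06 ] [(np.float64(0.046), np.float64(-5.6)), (np.float64(0.201), np.float64(-97.5))]
```

View pics/crop1.png

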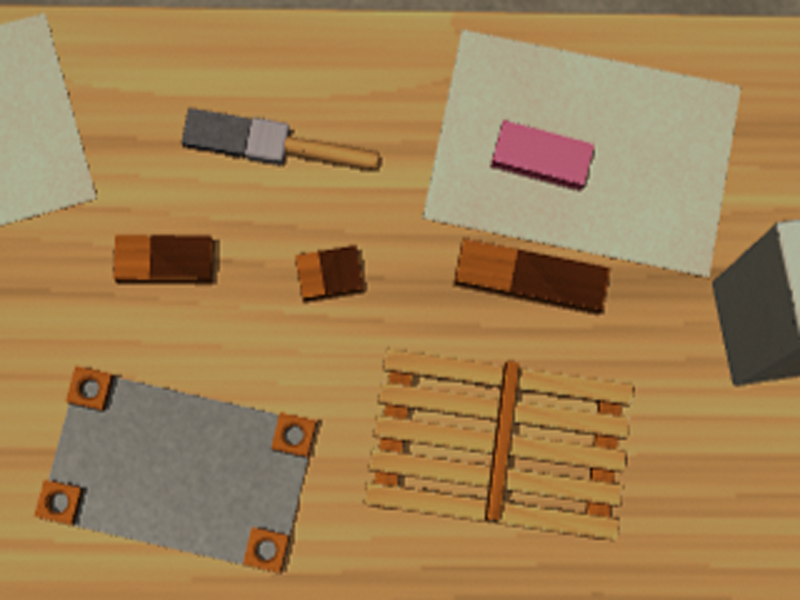

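The top crop confirms it: the three oak strips are finish-up at crop (165,258), (332,272) and (532,275), with pink and green left apart. I'll move up and over for a close wrist view.

{"fn": "play_rows", "kwargs": {"commands": [[[-1,0,0,-0.2,0],[-1,0,0,-0.4,0],[-1,0,0,-0.6,0.07],[-1,0,0,-0.8,0.14],[-1,0,0,-0.85,0.21],[-1,0,0,-0.85,0.297],[-1,0,0,-0.85,0.297],[-1,0,0,-0.85,0.297]]]}}

```text
clock: 1.27
tcp_pos: [0.3032, -0.6028, 0.3723]
orientation: [-3.141, -0.003, 0.001]
contact_force: [-0.5, -0.7, -0.4]
grip_width: 0.0855
gripper_force: 0.0
```

{"fn": "play_rows", "kwargs": {"commands": [[[-1,0.15,-0.2,0,0],[-1,0.3,-0.4,0,0],[-1,0.45,-0.6,0,0],[-1,0.6,-0.8,0,0],[-1,0.75,-1,0,0],[-1,0.75,-1,0,0],[-1,0.75,-1,0,0]]]}}

```text
clock: 1.85
tcp_pos: [0.4602, -0.3934, 0.3717]
orientation: [-3.136, -0.027, -0.003]
contact_force: [2.0, 0.3, 0.4]
grip_width: 0.0856
gripper_force: 0.0
```

{"fn": "play_rows", "kwargs": {"commands": [[[-1,0.1,-0.2,0,0],[-1,0.3,-0.4,0,0],[-1,0.4,-0.6,0,0],[-1,0.5,-0.8,0.1,0],[-1,0.6,-1,0.2,0],[-1,0.6,-1,0.3,0],[-1,0.6,-1,0.3,0],[-1,0.6,-1,0.3,0]]]}}

```text
clock: 2.52
tcp_pos: [0.5727, -0.2003, 0.3093]
orientation: [-3.139, -0.011, 0.009]
contact_force: [0.3, -1.2, -0.0]
grip_width: 0.0853
gripper_force: 0.0
```

```bash
python3 - <<'E'
from h import *
o=get_obs();print(o['tcp_pos'],o['orientation'])
f=viewer.grab_frame('wrist');save(f,'w1')
E
```

```text
[ 0.57268171 -0.20028131  0.30933238] [-3.13915537 -0.01129536  0.00921585]
```

View pics/w1.png

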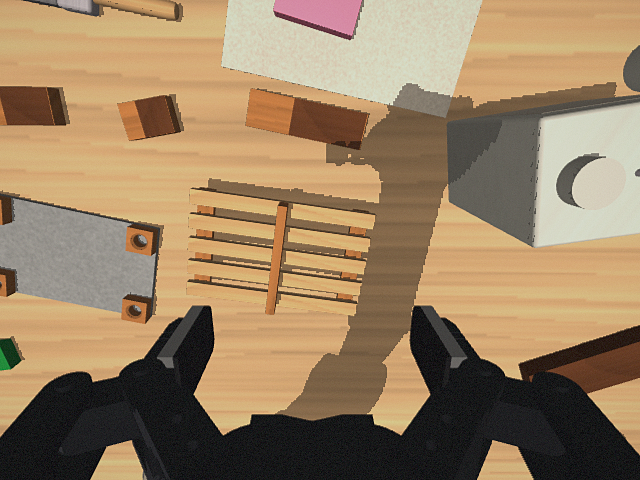

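The wrist view shows the long panel at (307,118), short at (150,117), frame at (280,245) with its rib top at (278,258), and base block holes at (141,240) and (134,310). Next I'll fit the panel silhouettes.

```bash
cat >> h.py <<'E'
from scipy.optimize import minimize
def Rz(a): return np.array([[np.cos(a),-np.sin(a),0],[np.sin(a),np.cos(a),0],[0,0,1]])
def box(w,l,h): return np.array([[x,y,z] for x in(-w/2,w/2) for y in (-l/2,l/2) for z in (0,h)])
def fit_box(f,mask,dims,x0,z0=0,o=None):
    B=box(*dims); m=mask.astype(np.float32)
    def cost(p):
        q=proj(f,B@Rz(p[2]).T+[p[0],p[1],z0],o)
        h=cv2.convexHull(q.astype(np.float32))
        im=np.zeros(m.shape,np.uint8); cv2.fillConvexPoly(im,np.round(h*256).astype(np.int32),255,cv2.LINE_AA,8)
        im=im/255.; return 1-np.minimum(im,m).sum()/np.maximum(im,m).sum()
    s=np.array(x0)+np.array([[0,0,0],[.012,0,0],[0,.012,0],[0,0,.12]])
    best=minimize(cost,x0,method='Nelder-Mead',options=dict(initial_simplex=s,xatol=1e-5,fatol=1e-5))
    s=best.x+np.array([[0,0,0],[-.004,0,0],[0,-.004,0],[0,0,-.04]])
    best=minimize(cost,best.x,method='Nelder-Mead',options=dict(initial_simplex=s,xatol=1e-5,fatol=1e-5))
    return best.x[0],best.x[1],np.degrees(best.x[2]),1-best.fun
DIM=dict(panel_long=(.045,.15,.022),panel_middle=(.045,.096,.022),panel_short=(.045,.062,.022))
E
python3 - <<'E'
from h import *
o=get_obs();f=viewer.grab_frame('wrist');t=viewer.grab_frame('top')
for n,x0 in [('panel_long',[.659,-.191,-.2]),('panel_short',[.66,.009,.17]),('panel_middle',[.674,.173,0.])]:
  for F,O in ((f,o),(t,None)):
    ds=viewer.trace(F,n)
    for d in ds:
        u=proj(F,[x0[0],x0[1],.02],O)[0]; rc=d['rect']
        if rc[0]<u[0]<rc[2] and rc[1]<u[1]<rc[3]:
            print(n,F['shot'],rc,np.round(fit_box(F,d['pixels'],DIM[n],x0,0,O),4))
E
```

```text
panel_long 6 [243.1, 92.2, 361.8, 149.3] [  0.6621  -0.1903 -11.2576   0.9316]
panel_long 7 [340.6, 183.1, 405.2, 214.6] [  0.6618  -0.1916 -11.4416   0.7571]
panel_short 6 [115.4, 96.0, 175.5, 141.0] [0.6628 0.0113 9.1037 0.9458]
panel_short 7 [278.9, 187.8, 307.5, 207.3] [0.6635 0.0097 8.769  0.8796]
panel_middle 6 [0.0, 89.1, 58.9, 127.8] [ 0.6769  0.1788 -0.8884  0.9481]
panel_middle 7 [205.5, 182.8, 245.6, 205.3] [ 0.6768  0.1743 -1.1353  0.888 ]
```

{"fn": "play_rows", "kwargs": {"commands": [[[-0.4,0.15,-0.02,0,-0.08],[-0.4,0.3,-0.047,0,-0.16],[-0.4,0.447,-0.047,0,-0.24],[-0.4,0.447,-0.047,0.1,-0.32],[-0.4,0.447,-0.047,0.2,-0.4],[-0.4,0.447,-0.047,0.3,-0.48],[-0.4,0.447,-0.047,0.4,-0.56],[-0.4,0.447,-0.047,0.5,-0.64],[-0.4,0.447,-0.047,0.6,-0.72],[-0.4,0.447,-0.047,0.75,-0.8],[-0.4,0.447,-0.047,0.9,-0.874],[-0.4,0.447,-0.047,0.9,-0.874]]]}}

```text
clock: 3.97
tcp_pos: [0.6585, -0.194, 0.1263]
orientation: [-2.421, -1.99, 0.01]
contact_force: [-1.9, 0.1, -1.9]
grip_width: 0.0597
gripper_force: 0.0
```

```bash
cat >> h.py <<'E'
def pose(o=None):
    o=o or get_obs(); M=R.from_rotvec(o['orientation']).as_matrix()
    return np.array(o['tcp_pos']), np.degrees(np.arctan2(M[1,0],M[0,0])), M
def delta(x,y,z,psi,o=None):
    p,a,M=pose(o); d=M.T@(np.array([x,y,z])-p); t=(a-psi+180)%360-180
    print('tcp',p.round(4),'yaw',a.round(2),'tilt',np.degrees(np.arccos(-M[2,2])).round(2),'-> shift',(d/.2).round(3),'turn',round(t/90,4))
E
python3 - <<'E'
from h import *
o=get_obs();delta(.662,-.191,.001,78.7,o);print(o['grip_width'])
f=viewer.grab_frame('wrist')
for d in viewer.trace(f,'panel_long')[:1]: print(d['rect'],np.round(fit_box(f,d['pixels'],DIM['panel_long'],[.662,-.191,-.197],0,o),4))
E
```

```text
tcp [ 0.6585 -0.194   0.1263] yaw 78.84 tilt 0.59 -> shift [0.018 0.021 0.626] turn 0.0015
0.059728701467750084
[289.8, 136.6, 347.3, 307.2] [  0.6621  -0.1918 -11.2269   0.9467]
```

{"fn": "play_rows", "kwargs": {"commands": [[[-0.4,0.015,0.016,0.1,0],[-0.4,0.015,0.016,0.25,0],[-0.4,0.015,0.016,0.4,0],[-0.4,0.015,0.016,0.5,0],[-0.4,0.015,0.016,0.57,0],[-0.4,0.015,0.016,0.61,0],[-0.4,0.015,0.016,0.61,0],[-0.4,0.015,0.016,0.61,0]]]}}

```text
clock: 4.73
tcp_pos: [0.668, -0.1919, 0.0124]
orientation: [2.43, 1.988, 0.002]
contact_force: [-0.1, -0.2, -0.3]
grip_width: 0.0599
gripper_force: 0.0
```

```bash
python3 - <<'E'
from h import *
o=get_obs();delta(.6621,-.1915,.001,78.75,o);print(o['contact_force'])
f=viewer.grab_frame('wrist');save(f,'w2')
E
```

```text
tcp [ 0.668  -0.1919  0.0124] yaw 78.56 tilt 0.14 -> shift [-0.004 -0.029  0.057] turn -0.0021
[-0.05536054 -0.21376629 -0.27174859]
```

View pics/w2.png

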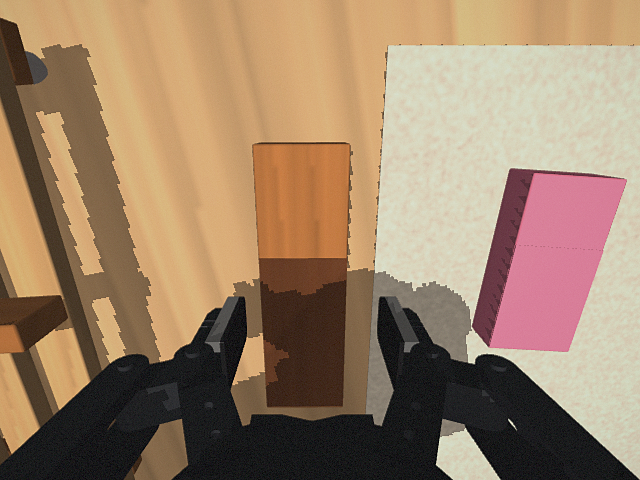

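Fingers straddle the long panel (303,275), with pink well clear at right. I'll correct and close.

{"fn": "play_rows", "kwargs": {"commands": [[[-0.4,-0.004,-0.029,0.03,0],[-0.4,-0.004,-0.029,0.057,0],[-0.4,-0.004,-0.029,0.057,0],[0.3,-0.004,-0.029,0.057,0],[0.3,-0.004,-0.029,0.057,0],[0.3,-0.004,-0.029,0.057,0],[0.3,-0.004,-0.029,0.057,0],[0.3,-0.004,-0.029,0.057,0],[0.3,-0.004,-0.029,0.057,0]]], "grip_force": 40}}

```text
clock: 5.53
tcp_pos: [0.6609, -0.1913, -0.0006]
orientation: [2.431, 1.99, 0.0]
contact_force: [0.7, -0.2, 0.4]
grip_width: 0.0298
gripper_force: 0.0
```

```bash
python3 - <<'E'
from h import *
f=viewer.grab_frame('wrist');save(f,'w3');o=get_obs();print(o['grip_width'],o['tcp_pos'],o['gripper_force'])
E
```

```text
0.029825730024441926 [ 6.60883279e-01 -1.91284449e-01 -5.92701537e-04] 0.0
```

View pics/w3.png

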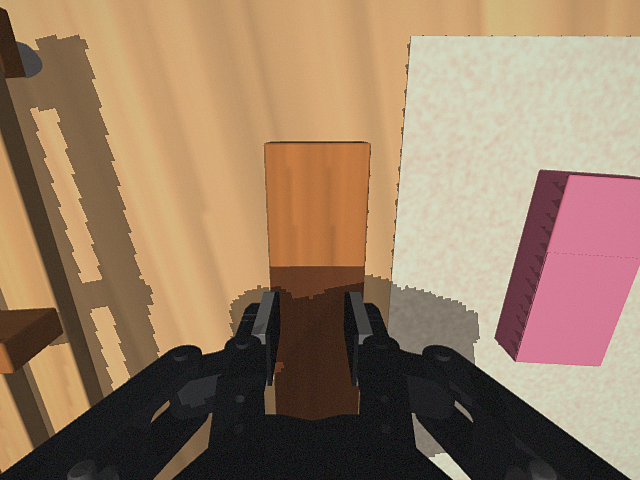

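```bash
python3 - <<'E'
import cv2
a=cv2.imread('pics/w3.png')[240:440,180:446]
a=cv2.convertScaleAbs(a,alpha=1.8,beta=20)
cv2.imwrite('pics/w3c.png',cv2.resize(a,None,fx=3,fy=3,interpolation=2))
E
```

```text
(no output)
```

View pics/w3c.png

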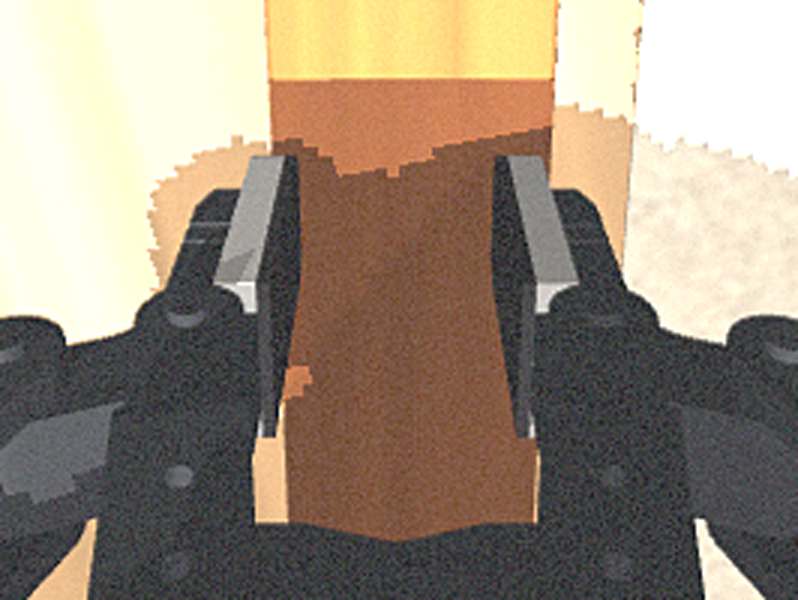

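The fingers closed just above the panel: their tips sit about 29 mm behind the nominal TCP, at (280,292) and (345,292). I'll reopen and go 22 mm lower.

{"fn": "play_rows", "kwargs": {"commands": [[[-0.4,0,0,0,0],[-0.4,0,0,0,0],[-0.4,0,0,0,0],[-0.4,0,0,0,0],[-0.4,0,0.005,0.03,0],[-0.4,0,0.005,0.06,0],[-0.4,0,0.005,0.09,0],[-0.4,0,0.005,0.11,0],[-0.4,0,0.005,0.11,0]]]}}

```text
clock: 6.33
tcp_pos: [0.6606, -0.1913, -0.0244]
orientation: [-2.429, -1.989, 0.002]
contact_force: [-0.7, 0.1, -0.2]
grip_width: 0.0598
gripper_force: 0.0
```

{"fn": "play_rows", "kwargs": {"commands": [[[0.3,0,0,0,0],[0.3,0,0,0,0],[0.3,0,0,0,0],[0.3,0,0,0,0],[0.3,0,0,0,0],[0.3,0,0,0,0]]], "grip_force": 40}}

```text
clock: 6.83
tcp_pos: [0.6617, -0.1915, -0.0227]
orientation: [-2.431, -1.99, 0.0]
contact_force: [0.5, -0.2, -1.2]
grip_width: 0.0436
gripper_force: 42.3
```

Held at 43.6 mm. Lift and go toward the base, stopping short to measure it.

{"fn": "play_rows", "kwargs": {"commands": [[[0.3,0,0,-0.1,0],[0.3,0,0,-0.3,0],[0.3,0,0,-0.5,0],[0.3,0,0,-0.7,0],[0.3,0,0,-0.9,0],[0.3,0.1,-0.13,-0.95,0],[0.3,0.2,-0.26,-0.95,0],[0.3,0.3,-0.39,-0.95,0],[0.3,0.4,-0.52,-0.95,0],[0.3,0.5,-0.65,-0.95,0]]]}}

```text
clock: 7.67
tcp_pos: [0.5527, -0.0668, 0.1675]
orientation: [2.431, 1.99, 0.0]
contact_force: [0.1, 0.8, -1.2]
grip_width: 0.044
gripper_force: 42.3
```

{"fn": "play_rows", "kwargs": {"commands": [[[0.3,0.1,-0.13,0,0],[0.3,0.2,-0.26,0,0],[0.3,0.3,-0.39,0,0],[0.3,0.4,-0.52,0,0],[0.3,0.5,-0.65,0,0],[0.3,0.5,-0.65,0,0],[0.3,0.5,-0.65,0,0],[0.3,0.5,-0.65,0,0],[0.3,0.5,-0.65,0,0]]]}}

```text
clock: 8.42
tcp_pos: [0.4471, 0.055, 0.1674]
orientation: [2.432, 1.988, 0.001]
contact_force: [-0.6, 0.4, -1.2]
grip_width: 0.0439
gripper_force: 42.3
```

```bash
python3 - <<'E'
from h import *
o=get_obs();print(pose(o)[:2],o['grip_width'],o['contact_force'])
f=viewer.grab_frame('wrist');save(f,'w4')
E
```

```text
(array([0.44709502, 0.05497529, 0.16740904]), np.float64(78.5237347042742)) 0.04389529728162213 [-0.6219355   0.38865203 -1.17898799]
```

View pics/w4.png

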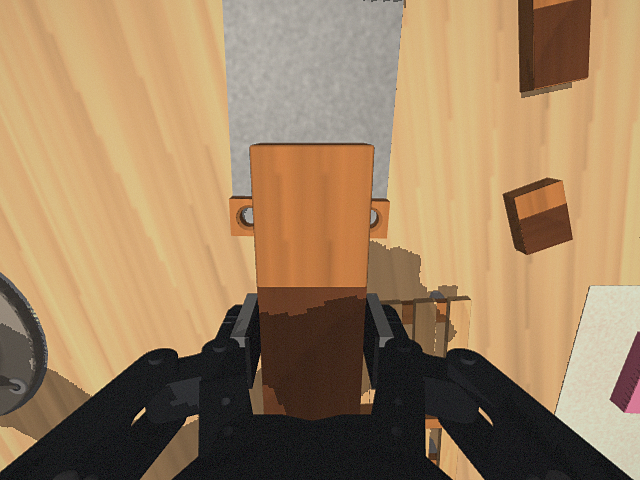

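Held panel at (310,280); near block holes show at (243,217) and (377,217). That's enough for placing the panel.

```bash
python3 - <<'E'
from h import *
o=get_obs();f=viewer.grab_frame('wrist')
P=unproj(f,[[243.5,217],[378,217]],.024,o);print(P)
a=np.arctan2(*(P[1]-P[0])[1::-1]);c=P.mean(0)[:2]+.102*np.array([-np.sin(a),np.cos(a)]);print('base',c,np.degrees(a),np.linalg.norm(P[1]-P[0]))
# held panel: origin relative to tcp, underside ~ z tcp+.0227
d=viewer.trace(f,'panel_long')[0];p=o['tcp_pos'];print(d['rect'],np.round(fit_box(f,d['pixels'],DIM['panel_long'],[p[0],p[1],np.radians(-11.5)],p[2]+.0227,o),4))
t=viewer.grab_frame('top')
for d in viewer.trace(t,'base')[:1]:print(np.round(fit_box(t,d['pixels'],(.15,.24,.024),[.467,.158,-.2],0),4))
delta(*c,.167,np.degrees(a)+90,o)
E
```

```text
[[0.38342565 0.07009751 0.024     ]
 [0.50795127 0.04468942 0.024     ]]
base [0.4660803  0.15733431] -11.532279131147432 0.12709131507366128
[248.6, 147.4, 373.8, 417.8] [  0.4459   0.0549 -11.8351   0.8503]
[  0.4667   0.1638 -13.5273   0.4209]
tcp [0.4471 0.0549 0.1673] yaw 78.51 tilt 0.01 -> shift [ 0.521 -0.009  0.001] turn 0.0004
```

{"fn": "play_rows", "kwargs": {"commands": [[[0.3,0.12,0,0,0],[0.3,0.25,0,0,0],[0.3,0.35,0,0,0],[0.3,0.35,0,0,0],[0.3,0.35,0,0,0],[0.3,0.35,0,0,0],[0.3,0.35,0,0,0]]]}}

```text
clock: 9.25
tcp_pos: [0.46, 0.1232, 0.167]
orientation: [2.432, 1.988, -0.002]
contact_force: [0.7, -0.4, -1.9]
grip_width: 0.0436
gripper_force: 42.3
```

```bash
python3 - <<'E'
from h import *
o=get_obs();f=viewer.grab_frame('wrist');print(pose(o)[:2])
print(proj(f,[.4625,.156,0]+np.array([[x,y,.024] for x in(-.057,.057) for y in (-.102,.102)])@Rz(np.radians(-12.5)).T,o).round())
im=f['pixels'][0:330,150:500]; cv2.imwrite('pics/w5.png',cv2.resize(im,None,fx=1.8,fy=1.8,interpolation=2)[:,:,::-1])
np.save('w5.npy',f['pixels'])
E
```

```text
(array([0.46001515, 0.12319318, 0.16703917]), np.float64(78.52179341975669))
[[250. 285.]
 [241.  59.]
 [363. 287.]
 [379.  62.]]
```

View pics/w5.png

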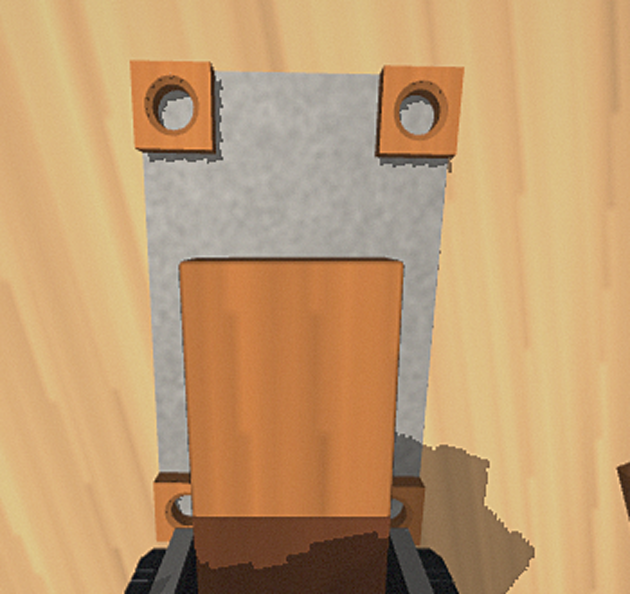

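The far block holes are at crop (173,105) and (420,111), unobstructed.

```bash
python3 - <<'E'
from h import *
o=get_obs();f=viewer.grab_frame('wrist')
P=unproj(f,np.array([[172.7,105.2],[420.5,110.8]])/1.8+[150,0],.024,o);print(P)
a=np.arctan2(*(P[1]-P[0])[1::-1]);c=P.mean(0)[:2]-.102*np.array([-np.sin(a),np.cos(a)]);print('base',c,np.degrees(a),np.linalg.norm(P[1]-P[0]))
delta(*c,.03,np.degrees(a)+90,o)
E
```

```text
[[0.43322183 0.26770886 0.024     ]
 [0.54394848 0.24274916 0.024     ]]
base [0.46615539 0.15572572] -12.703139321860432 0.113504960985497
tcp [0.46   0.1232 0.1671] yaw 78.52 tilt 0.05 -> shift [ 0.166 -0.002  0.685] turn 0.0135
```

{"fn": "play_rows", "kwargs": {"commands": [[[0.3,0.08,-0.001,0.0,0.0135],[0.3,0.166,-0.002,0.1,0.0135],[0.3,0.166,-0.002,0.25,0.0135],[0.3,0.166,-0.002,0.4,0.0135],[0.3,0.166,-0.002,0.55,0.0135],[0.3,0.166,-0.002,0.67,0.0135],[0.3,0.166,-0.002,0.77,0.0135],[0.3,0.166,-0.002,0.83,0.0135],[0.3,0.166,-0.002,0.87,0.0135],[0.3,0.166,-0.002,0.89,0.0135],[0.3,0.166,-0.002,0.9,0.0135],[0.3,0.166,-0.002,0.9,0.0135]]]}}

```text
clock: 10.35
tcp_pos: [0.4669, 0.1573, -0.0122]
orientation: [2.452, 1.964, 0.001]
contact_force: [0.3, -0.4, -0.0]
grip_width: 0.0438
gripper_force: 42.3
```

```bash
python3 - <<'E'
from h import *
o=get_obs();delta(.4662,.1557,-.0143,77.3,o);print(o['contact_force'])
E
```

```text
tcp [ 0.4669  0.1573 -0.0122] yaw 77.39 tilt 0.06 -> shift [-0.008 -0.002  0.01 ] turn 0.001
[ 0.34372099 -0.36881103 -0.01304285]
```

{"fn": "play_rows", "kwargs": {"commands": [[[0.3,-0.008,-0.002,0.005,0],[0.3,-0.008,-0.002,0.01,0],[0.3,-0.008,-0.002,0.01,0],[-0.4,-0.008,-0.002,0.01,0],[-0.4,-0.008,-0.002,0.01,0],[-0.4,-0.008,-0.002,0.01,0],[-0.4,-0.008,-0.002,0.0,0],[-0.4,-0.008,-0.002,-0.05,0],[-0.4,-0.008,-0.002,-0.2,0],[-0.4,-0.008,-0.002,-0.4,0]]]}}

```text
clock: 11.18
tcp_pos: [0.4633, 0.155, 0.0667]
orientation: [-2.449, -1.964, 0.008]
contact_force: [0.6, -0.2, 0.1]
grip_width: 0.0597
gripper_force: 0.0
```

{"fn": "play_rows", "kwargs": {"commands": [[[-0.4,-0.15,0,-0.15,0],[-0.4,-0.3,0,-0.3,0],[-0.4,-0.45,0,-0.45,0],[-0.4,-0.45,0,-0.55,0],[-0.4,-0.45,0,-0.55,0],[-0.4,-0.45,0,-0.55,0],[-0.4,-0.45,0,-0.55,0],[-0.4,-0.45,0,-0.55,0]]]}}

```text
clock: 11.85
tcp_pos: [0.4451, 0.0684, 0.1764]
orientation: [-2.449, -1.965, 0.002]
contact_force: [-0.4, -0.2, 0.0]
grip_width: 0.06
gripper_force: 0.0
```

```bash
python3 - <<'E'
from h import *
o=get_obs();f=viewer.grab_frame('wrist');print(pose(o)[:2])
print(proj(f,[.4662,.1557,0]+np.array([[x,y,.024] for x in(-.057,.057) for y in (-.102,.102)])@Rz(np.radians(-12.7)).T,o).round(1))
d=viewer.trace(f,'panel_long')[0];print(np.round(fit_box(f,d['pixels'],DIM['panel_long'],[.466,.156,np.radians(-12.7)],.008,o),4))
im=f['pixels'][0:330,150:500]; cv2.imwrite('pics/w6.png',cv2.resize(im,None,fx=1.8,fy=1.8,interpolation=2)[:,:,::-1])
E
```

```text
(array([0.44509673, 0.06838825, 0.17642381]), np.float64(77.48908030673455))
[[256.4 228.7]
 [244.3 -17. ]
 [372.4 229.1]
 [387.  -16.7]]
[  0.4648   0.1558 -12.7994   0.9659]
```

View pics/w6.png

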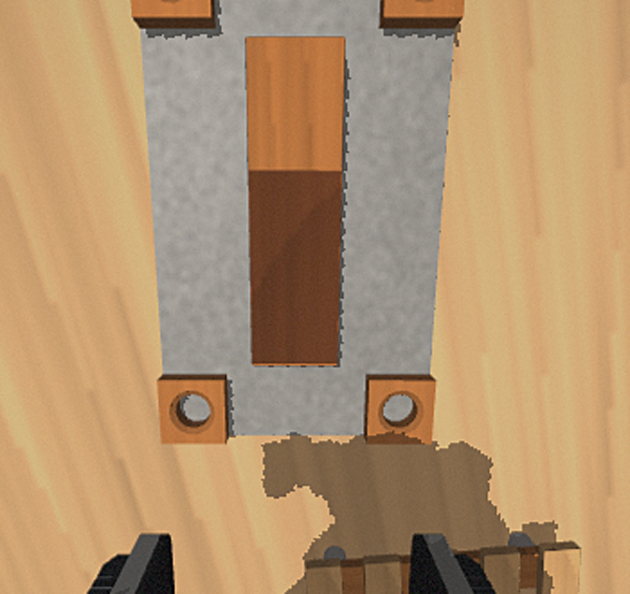

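The long panel lies centred on the base, and near holes at crop (190,410) and (401,410) confirm the base pose within 1 px. Next is the frame.

{"fn": "play_rows", "kwargs": {"commands": [[[-0.4,-0.09,0.02,0,0.079],[-0.4,-0.18,0.04,0,0.158],[-0.4,-0.28,0.06,0,0.237],[-0.4,-0.38,0.08,0,0.316],[-0.4,-0.48,0.1,0,0.395],[-0.4,-0.58,0.12,0,0.475],[-0.4,-0.68,0.14,0,0.554],[-0.4,-0.78,0.16,0,0.633],[-0.4,-0.88,0.18,0,0.712],[-0.4,-0.97,0.2,0,0.791],[-0.4,-1,0.2,0,0.87],[-0.4,-1,0.2,0,0.95]]]}}

```text
clock: 12.95
tcp_pos: [0.4406, -0.1376, 0.1762]
orientation: [3.133, -0.234, -0.004]
contact_force: [-0.8, -0.1, 0.2]
grip_width: 0.06
gripper_force: 0.0
```

{"fn": "play_rows", "kwargs": {"commands": [[[-0.4,0,0,0,0],[-0.4,0,0,0,0],[-0.4,0,0,0,0]]]}}

```text
clock: 13.2
tcp_pos: [0.4413, -0.1353, 0.1768]
orientation: [-3.134, 0.213, 0.002]
contact_force: [0.9, 0.1, 0.9]
grip_width: 0.0597
gripper_force: 0.0
```

```bash
python3 - <<'E'
from h import *
o=get_obs();f=viewer.grab_frame('wrist');print(pose(o)[:2])
d=viewer.trace(f,'frame')[0];print(d['score'],d['rect'])
im=f['pixels'][0:400,70:570]; cv2.imwrite('pics/w7.png',cv2.resize(im,None,fx=1.5,fy=1.5,interpolation=2)[:,:,::-1])
E
```

```text
(array([ 0.44131305, -0.13532912,  0.17683085]), np.float64(-7.7707457963805915))
0.89 [172.9, 63.3, 477.1, 255.9]
```

View pics/w7.png

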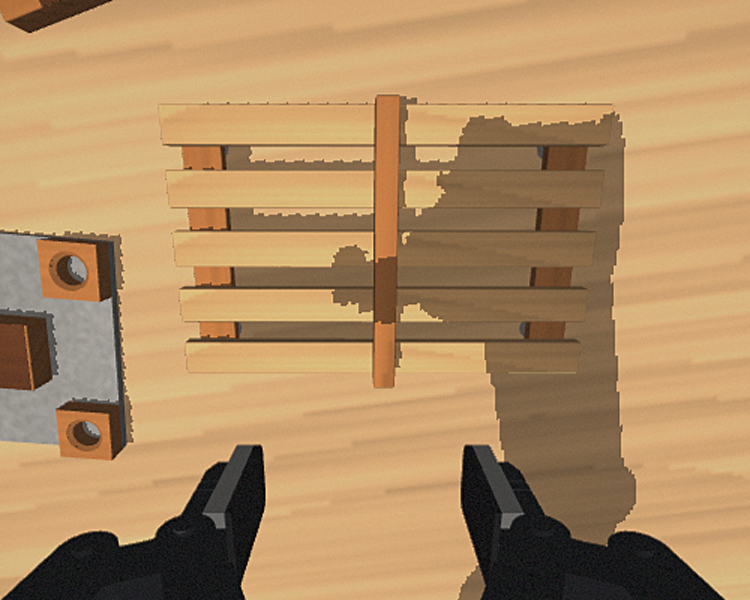

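Slat corners at crop (159,105), (612,105), (188,373) and (577,374); rib ends at (388,96) and (384,387). Fitting the frame and base poses from these.

```bash
cat > fit.py <<'E'
from h import *
from scipy.optimize import least_squares
def fit(f,o,uv,P,x0,free_z=False):
    P=np.array(P,float);uv=np.array(uv,float)
    def res(p): return (proj(f,P@Rz(p[2]).T+[p[0],p[1],p[3] if free_z else x0[3]],o)-uv).ravel()
    s=least_squares(res,x0 if free_z else x0[:3]); return s.x,s.fun.round(1)
E
python3 - <<'E'
from fit import *
o=get_obs();f=viewer.grab_frame('wrist')
uv=np.array([[159,105],[612,105],[188,373],[577,374],[388,96],[384,387.5]])/1.5+[70,0]
P=[[.075,.12,.05],[.075,-.12,.05],[-.075,.12,.05],[-.075,-.12,.05],[.075,0,.075],[-.075,0,.075]]
for n,fz in ((4,0),(4,1),(6,0)):
    x,e=fit(f,o,uv[:n],P[:n],[.489,-.155,-.14,0.],fz);print(x.round(4),np.degrees(x[2]).round(2),e)
x,e=fit(f,o,uv[:4],P[:4],[.489,-.155,-.14,0.])
delta(x[0],x[1],.06,np.degrees(x[2]),o)
# base from near holes here
u2=np.array([[71,269],[85,433]])/1.5+[70,0]; Q=unproj(f,u2,.024,o);print(Q[:,:2],np.linalg.norm(Q[0]-Q[1]))
E
```

```text
[ 0.488  -0.1535 -0.1384] -7.93 [-1.  -0.1  1.4 -0.1 -0.3  0.6 -0.1  0.1]
[ 0.488  -0.1536 -0.1383 -0.0014] -7.93 [-0.3  0.1  0.6  0.1  0.2  0.1 -0.6 -0.4]
[ 0.4881 -0.1536 -0.1383] -7.92 [-1.  -0.3  1.4 -0.2 -0.3  0.5  0.   0.  -0.1 -0.1 -0.1  0.6]
tcp [ 0.4414 -0.1355  0.1771] yaw -7.86 tilt 0.03 -> shift [0.243 0.057 0.585] turn 0.0007
[[0.50075486 0.04186399]
 [0.38976724 0.06762882]] 0.11393892490856933
```

{"fn": "play_rows", "kwargs": {"commands": [[[-0.4,0.12,0.03,0,0],[-0.4,0.243,0.057,0.05,0],[-0.4,0.243,0.057,0.2,0],[-0.4,0.243,0.057,0.35,0],[-0.4,0.243,0.057,0.5,0],[-0.4,0.243,0.057,0.6,0],[-0.4,0.243,0.057,0.68,0],[-0.4,0.243,0.057,0.72,0],[-0.4,0.243,0.057,0.73,0],[-0.4,0.243,0.057,0.73,0],[-0.4,0.243,0.057,0.73,0]]]}}

```text
clock: 14.27
tcp_pos: [0.4887, -0.1543, 0.0322]
orientation: [3.134, -0.22, 0.002]
contact_force: [0.0, -0.1, 0.7]
grip_width: 0.0602
gripper_force: 0.0
```

```bash
python3 - <<'E'
from h import *
o=get_obs();delta(.488,-.1536,.029,-7.93,o);print(o['contact_force'])
E
```

```text
tcp [ 0.4887 -0.1543  0.0322] yaw -8.04 tilt 0.09 -> shift [-0.004 -0.003  0.016] turn -0.0012
[ 0.0188917  -0.14845014  0.67690514]
```

{"fn": "play_rows", "kwargs": {"commands": [[[-0.4,-0.003,-0.003,0.014,0],[-0.4,-0.003,-0.003,0.014,0],[0.3,-0.003,-0.003,0.014,0],[0.6,-0.003,-0.003,0.014,0],[0.8,-0.003,-0.003,0.014,0],[0.9,-0.003,-0.003,0.014,0],[0.95,-0.003,-0.003,0.014,0],[0.95,-0.003,-0.003,0.014,0],[0.95,-0.003,-0.003,0.014,0],[0.95,-0.003,-0.003,0.014,0],[0.95,-0.003,-0.003,0.014,0]]], "grip_force": 80}}

```text
clock: 15.18
tcp_pos: [0.4875, -0.1536, 0.0289]
orientation: [3.134, -0.22, 0.0]
contact_force: [-1.7, 0.1, 6.5]
grip_width: 0.0101
gripper_force: 78.7
```

{"fn": "play_rows", "kwargs": {"commands": [[[0.95,0,0,-0.05,0],[0.95,0,0,-0.15,0],[0.95,0,0,-0.3,0],[0.95,0,0,-0.45,0],[0.95,-0.03,-0.1,-0.5,0.01],[0.95,-0.07,-0.25,-0.5,0.02],[0.95,-0.11,-0.4,-0.5,0.03],[0.95,-0.15,-0.55,-0.5,0.04],[0.95,-0.16,-0.7,-0.5,0.05],[0.95,-0.16,-0.75,-0.5,0.05],[0.95,-0.16,-0.75,-0.5,0.05]]]}}

```text
clock: 16.1
tcp_pos: [0.4767, 0.0031, 0.1289]
orientation: [-3.122, 0.335, -0.0]
contact_force: [0.4, 0.2, -3.5]
grip_width: 0.01
gripper_force: 78.5
```

```bash
python3 - <<'E'
from h import *
o=get_obs();delta(.4664,.1556,.12,-12.5,o);print(o['contact_force'],o['grip_width'])
E
```

```text
tcp [0.4767 0.0031 0.1289] yaw -12.23 tilt 0.08 -> shift [-0.212 -0.734  0.045] turn 0.003
[ 0.37036755  0.151552   -3.54094169] 0.009991892231491103
```

{"fn": "play_rows", "kwargs": {"commands": [[[0.95,-0.04,-0.12,0.0,0.003],[0.95,-0.08,-0.27,0.0,0.003],[0.95,-0.12,-0.42,0.0,0.003],[0.95,-0.16,-0.57,0.0,0.003],[0.95,-0.2,-0.69,0.05,0.003],[0.95,-0.212,-0.734,0.1,0.003],[0.95,-0.212,-0.734,0.15,0.003],[0.95,-0.212,-0.734,0.15,0.003],[0.95,-0.212,-0.734,0.15,0.003],[0.95,-0.212,-0.734,0.15,0.003]]]}}

```text
clock: 16.93
tcp_pos: [0.4676, 0.1501, 0.0986]
orientation: [3.12, -0.355, -0.0]
contact_force: [-0.1, 0.1, -3.5]
grip_width: 0.0099
gripper_force: 78.7
```

```bash
python3 - <<'E'
from h import *
o=get_obs();delta(.4664,.1556,.0372,-12.5,o);print(o['contact_force'])
f=viewer.grab_frame('wrist')
p,a,M=pose(o)
for nm,b,L in (('frame',[p[0],p[1],p[2]-.0289,a],[[.075,.12,.05],[.075,-.12,.05],[-.075,.12,.05],[-.075,-.12,.05]]),('holes',[.4664,.1556,0,-12.5],[[.057,.102,.024],[.057,-.102,.024],[-.057,.102,.024],[-.057,-.102,.024]])):
    print(nm,proj(f,np.array(L)@Rz(np.radians(b[3])).T+b[:3],o).round(1).tolist())
im=f['pixels'][0:400,0:640]; cv2.imwrite('pics/w8.png',cv2.resize(im,None,fx=1.25,fy=1.25,interpolation=2)[:,:,::-1])
E
```

```text
tcp [0.4676 0.1501 0.0986] yaw -12.98 tilt 0.06 -> shift [-0.012 -0.026  0.307] turn -0.0054
[-0.13095833  0.12568388 -3.51023327]
frame [[27.9, 139.2], [597.9, 138.7], [97.3, 420.2], [528.2, 419.9]]
holes [[160.0, 167.2], [449.2, 164.5], [180.7, 310.6], [432.9, 308.5]]
```

View pics/w8.png

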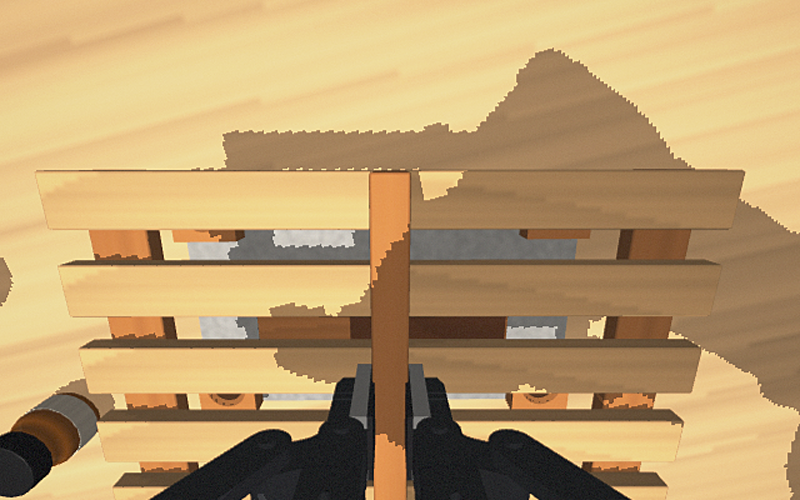

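Slat corners at (37,171) and (744,171), blocks below at (231,398) and (540,398): alignment is within about 1–2 mm. Descending gently.

{"fn": "play_rows", "kwargs": {"commands": [[[0.95,-0.012,-0.026,0.0,-0.004],[0.95,-0.012,-0.026,0.0,-0.004],[0.95,-0.012,-0.026,0.06,-0.004],[0.95,-0.012,-0.026,0.12,-0.004],[0.95,-0.012,-0.026,0.16,-0.004],[0.95,-0.012,-0.026,0.19,-0.004],[0.95,-0.012,-0.026,0.21,-0.004],[0.95,-0.012,-0.026,0.23,-0.004],[0.95,-0.012,-0.026,0.25,-0.004],[0.95,-0.012,-0.026,0.26,-0.004],[0.95,-0.012,-0.026,0.26,-0.004]]]}}

```text
clock: 17.9
tcp_pos: [0.4659, 0.1575, 0.0462]
orientation: [3.123, -0.341, -0.001]
contact_force: [-0.7, -0.8, -3.5]
grip_width: 0.01
gripper_force: 78.7
```

```bash
python3 - <<'E'
from h import *
o=get_obs();delta(.4664,.1556,.0372,-12.5,o);print(o['contact_force'],o['moment'],o['grip_width'])
E
```

```text
tcp [0.4659 0.1575 0.0462] yaw -12.47 tilt 0.03 -> shift [0.004 0.009 0.045] turn 0.0003
[-0.67586658 -0.75873638 -3.53159089] [ 0.00448698  0.03615987 -0.01169239] 0.010016755159806084
```

{"fn": "play_rows", "kwargs": {"commands": [[[0.95,0.002,0.004,0.015,0],[0.95,0.003,0.005,0.03,0],[0.95,0.003,0.005,0.04,0],[0.95,0.003,0.005,0.047,0],[0.95,0.003,0.005,0.05,0],[0.95,0.003,0.005,0.05,0],[0.95,0.003,0.005,0.05,0]]]}}

```text
clock: 18.48
tcp_pos: [0.4664, 0.1564, 0.0369]
orientation: [3.123, -0.341, 0.0]
contact_force: [-2.8, -1.5, 5.6]
grip_width: 0.01
gripper_force: 79.9
```

Seated at exactly the expected height. Release and lift.

{"fn": "play_rows", "kwargs": {"commands": [[[0.3,0,0,0,0],[-0.2,0,0,0,0],[-0.4,0,0,0,0],[-0.4,0,0,0,0],[-0.4,0,0,-0.05,0],[-0.4,0,0,-0.2,0],[-0.4,0,0,-0.4,0],[-0.4,0,0,-0.6,0],[-0.4,0,0,-0.8,0],[-0.4,0,0,-0.9,0],[-0.4,0,0,-0.9,0]]]}}

```text
clock: 19.4
tcp_pos: [0.4694, 0.1581, 0.2226]
orientation: [-3.119, 0.341, -0.015]
contact_force: [-0.2, 0.3, 0.5]
grip_width: 0.0598
gripper_force: 0.0
```

{"fn": "play_rows", "kwargs": {"commands": [[[-0.4,-0.1,0,0,-0.08],[-0.4,-0.15,0,0,-0.16],[-0.4,-0.15,0,0,-0.24],[-0.4,-0.15,0,0,-0.32],[-0.4,-0.15,0,0,-0.4],[-0.4,-0.15,0,0,-0.48],[-0.4,-0.15,0,0,-0.56],[-0.4,-0.15,0,0,-0.64],[-0.4,-0.15,0,0,-0.72],[-0.4,-0.15,0,0,-0.8],[-0.4,-0.15,0,0,-0.88],[-0.4,-0.15,0,0,-0.96]]]}}

```text
clock: 20.4
tcp_pos: [0.4366, 0.1628, 0.2161]
orientation: [-2.511, -1.887, 0.001]
contact_force: [0.1, -0.1, -0.2]
grip_width: 0.0596
gripper_force: 0.0
```

```bash
python3 - <<'E'
from h import *
o=get_obs();delta(.676,.09,.2,89,o);print(o['contact_force'],o['grip_width'])
f=viewer.grab_frame('scene')
cs=[]
M=[[x,y,.05] for x in(-.075,.075) for y in (-.12,.12)]+[[x,0,.075] for x in (-.075,.075)]
print(proj(f,np.array(M)@Rz(np.radians(-12.5)).T+[.4664,.1556,.008]).round(1).tolist())
im=f['pixels'][190:320,310:490]; cv2.imwrite('pics/s2.png',cv2.resize(im,None,fx=4.4,fy=4.4,interpolation=2)[:,:,::-1])
E
```

```text
tcp [0.4366 0.1628 0.2161] yaw 73.84 tilt 0.06 -> shift [-0.016  1.251  0.08 ] turn -0.1684
[ 0.05298606 -0.11605273 -0.19230572] 0.05957541155204893
[[366.3, 212.2], [461.9, 240.3], [337.6, 240.5], [440.2, 273.9], [413.6, 216.6], [387.9, 246.8]]
```

View pics/s2.png

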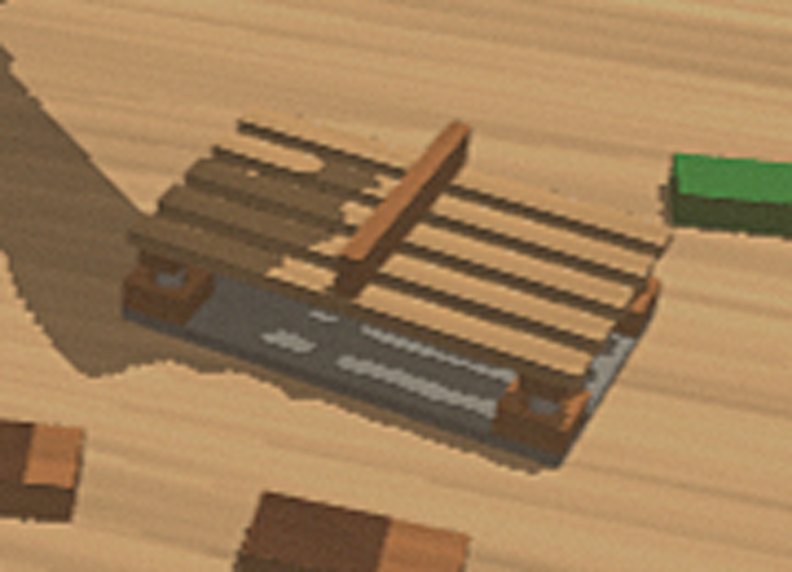

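The frame sits level and fully down over the base, rib at crop (400,205). On to the middle panel.

{"fn": "play_rows", "kwargs": {"commands": [[[-0.4,0.05,0.18,0,-0.05],[-0.4,0.1,0.36,0,-0.1],[-0.4,0.15,0.54,0,-0.168],[-0.4,0.2,0.72,0,-0.168],[-0.4,0.3,0.9,0,-0.168],[-0.4,0.4,1,0,-0.168],[-0.4,0.4,1,0,-0.168],[-0.4,0.4,1,0,-0.168]]]}}

```text
clock: 21.12
tcp_pos: [0.6517, 0.1836, 0.2151]
orientation: [-2.249, -2.191, 0.002]
contact_force: [-0.2, -0.9, 0.3]
grip_width: 0.0597
gripper_force: 0.0
```

```bash
python3 - <<'E'
from h import *
o=get_obs();f=viewer.grab_frame('wrist')
for d in viewer.trace(f,'panel_middle')[:3]:
    x=fit_box(f,d['pixels'],DIM['panel_middle'],[.676,.176,-.015],0,o); print(d['rect'],np.round(x,4))
    if x[3]>.8: delta(x[0],x[1],-.022,x[2]+90,o)
E
```

```text
[312.0, 167.7, 354.9, 256.7] [ 0.6755  0.1761 -0.0544  0.9574]
tcp [0.6517 0.1836 0.2151] yaw 88.5 tilt 0.14 -> shift [-0.035  0.123  1.185] turn -0.0161
[436.7, 444.4, 442.7, 459.7] [ 0.676   0.176  -0.8594  0.    ]
```

{"fn": "play_rows", "kwargs": {"commands": [[[-0.4,-0.035,0.123,0.1,-0.012],[-0.4,-0.035,0.123,0.25,-0.012],[-0.4,-0.035,0.123,0.4,-0.012],[-0.4,-0.035,0.123,0.55,-0.012],[-0.4,-0.035,0.123,0.7,-0.012],[-0.4,-0.035,0.123,0.8,-0.012],[-0.4,-0.035,0.123,0.8,-0.012],[-0.4,-0.035,0.123,0.8,-0.012]]]}}

```text
clock: 21.88
tcp_pos: [0.6748, 0.1745, 0.0564]
orientation: [-2.228, -2.214, 0.003]
contact_force: [-0.1, 0.3, 1.0]
grip_width: 0.0597
gripper_force: 0.0
```

```bash
python3 - <<'E'
from h import *
o=get_obs();f=viewer.grab_frame('wrist')
for d in viewer.trace(f,'panel_middle')[:1]:
    x=fit_box(f,d['pixels'],DIM['panel_middle'],[.676,.176,-.01],0,o); print(d['rect'],np.round(x,4))
    delta(x[0],x[1],-.022,x[2]+90,o)
E
```

```text
[275.1, 179.1, 349.3, 324.0] [ 0.6758  0.1763 -0.0257  0.9721]
tcp [0.6748 0.1745 0.0564] yaw 89.65 tilt 0.12 -> shift [0.009 0.006 0.392] turn -0.0036
```

{"fn": "play_rows", "kwargs": {"commands": [[[-0.4,0.009,0.006,0.12,-0.003],[-0.4,0.009,0.006,0.24,-0.003],[-0.4,0.009,0.006,0.33,-0.003],[-0.4,0.009,0.006,0.38,-0.003],[-0.4,0.009,0.006,0.39,-0.003],[-0.4,0.009,0.006,0.39,-0.003],[0.3,0.009,0.006,0.39,-0.003],[0.3,0.009,0.006,0.39,-0.003],[0.3,0.009,0.006,0.39,-0.003],[0.3,0.009,0.006,0.39,-0.003],[0.3,0.009,0.006,0.39,-0.003],[0.3,0.009,0.006,0.39,-0.003]]], "grip_force": 40}}

```text
clock: 22.98
tcp_pos: [0.6788, 0.1776, -0.0193]
orientation: [2.222, 2.219, 0.005]
contact_force: [-0.7, -0.4, 7.0]
grip_width: 0.0437
gripper_force: 42.7
```

```bash
python3 - <<'E'
from h import *
b=np.array([.4664,.1558]);a=np.radians(-12.5);u=np.array([-np.sin(a),np.cos(a)])
l,q=b+.063*u,b-.063*u;print(l,q)
o=get_obs();print(o['grip_width'],o['gripper_force'],o['contact_force']);delta(*l,.16,77.5,o)
E
```

```text
[0.4800357  0.21730665] [0.4527643  0.09429335]
0.04366680135477259 42.679792642593384 [-0.67861597 -0.44638049  6.99302673]
tcp [ 0.6788  0.1776 -0.0193] yaw 89.93 tilt 0.2 -> shift [ 0.198 -0.991 -0.899] turn 0.1382
```

{"fn": "play_rows", "kwargs": {"commands": [[[0.3,0,0,-0.05,0],[0.3,0,0,-0.2,0],[0.3,0,0,-0.4,0],[0.3,0,0,-0.6,0],[0.3,0,0,-0.8,0],[0.3,0.04,-0.2,-0.9,0.03],[0.3,0.08,-0.4,-0.9,0.06],[0.3,0.12,-0.6,-0.9,0.09],[0.3,0.16,-0.8,-0.9,0.12],[0.3,0.198,-0.98,-0.9,0.138],[0.3,0.198,-0.98,-0.9,0.138],[0.3,0.198,-0.98,-0.9,0.138]]]}}

```text
clock: 23.98
tcp_pos: [0.4794, 0.2174, 0.1596]
orientation: [2.445, 1.971, 0.001]
contact_force: [1.5, -0.3, 0.1]
grip_width: 0.0437
gripper_force: 41.9
```

```bash
python3 - <<'E'
from h import *
o=get_obs();f=viewer.grab_frame('wrist');p,a,M=pose(o)
d=viewer.trace(f,'panel_middle')[0]
print(o['contact_force'])
for dz in (.016,.0195,.023):
    x=fit_box(f,d['pixels'],DIM['panel_middle'],[p[0],p[1],np.radians(a-90)],p[2]+dz,o); print(dz,np.round(x,4))
delta(.4803,.2185,.042,77.5,o)
E
```

```text
[ 1.48303964 -0.32717914  0.14085301]
0.016 [  0.4777   0.2142 -12.3287   0.983 ]
0.0195 [  0.4781   0.2154 -11.9357   0.9541]
0.023 [  0.4782   0.2161 -11.4102   0.9115]
tcp [0.4794 0.2174 0.1596] yaw 77.74 tilt 0.08 -> shift [0.007 0.002 0.588] turn 0.0027
```

{"fn": "play_rows", "kwargs": {"commands": [[[0.3,0.013,0.002,0.1,0.0027],[0.3,0.013,0.002,0.2,0.0027],[0.3,0.013,0.002,0.3,0.0027],[0.3,0.013,0.002,0.4,0.0027],[0.3,0.013,0.002,0.48,0.0027],[0.3,0.013,0.002,0.53,0.0027],[0.3,0.013,0.002,0.56,0.0027],[0.3,0.013,0.002,0.575,0.0027],[0.3,0.013,0.002,0.575,0.0027],[0.3,0.013,0.002,0.575,0.0027]]]}}

```text
clock: 24.92
tcp_pos: [0.483, 0.2195, 0.0441]
orientation: [2.454, 1.961, 0.002]
contact_force: [-0.5, 0.1, -0.2]
grip_width: 0.0437
gripper_force: 41.9
```

{"fn": "play_rows", "kwargs": {"commands": [[[0.3,0,0,0.01,0],[0.3,0,0,0.01,0],[0.3,0,0,0.01,0],[0.3,0,0,0.01,0]]]}}

```text
clock: 25.25
tcp_pos: [0.4825, 0.2193, 0.0419]
orientation: [2.454, 1.962, 0.001]
contact_force: [-1.2, -0.1, -0.5]
grip_width: 0.0437
gripper_force: 41.9
```

{"fn": "play_rows", "kwargs": {"commands": [[[0.3,0,-0.008,0.008,0],[0.3,0,-0.008,0.008,0],[0.3,0,-0.008,0.008,0],[0.3,0,-0.008,0.008,0]]]}}

```text
clock: 25.58
tcp_pos: [0.4806, 0.2196, 0.0399]
orientation: [2.454, 1.962, -0.0]
contact_force: [0.2, -0.2, -0.9]
grip_width: 0.0437
gripper_force: 41.9
```

{"fn": "play_rows", "kwargs": {"commands": [[[0.3,0,0,0.008,0],[0.3,0,0,0.008,0],[0.3,0,0,0.008,0],[0.3,0,0,0.008,0]]]}}

```text
clock: 25.92
tcp_pos: [0.4809, 0.2197, 0.0386]
orientation: [2.454, 1.962, 0.001]
contact_force: [-1.5, -1.1, 4.9]
grip_width: 0.0441
gripper_force: 42.5
```

{"fn": "play_rows", "kwargs": {"commands": [[[-0.4,0,0,0,0],[-0.4,0,0,0,0],[-0.4,0,0,0,0],[-0.4,0,0,-0.02,0],[-0.4,0,0,-0.1,0],[-0.4,0,0,-0.25,0],[-0.4,0,0,-0.4,0],[-0.4,0,0,-0.55,0],[-0.4,0,0,-0.65,0],[-0.4,0,0,-0.65,0],[-0.4,0,0,-0.65,0]]]}}

```text
clock: 26.83
tcp_pos: [0.4814, 0.2199, 0.1695]
orientation: [2.453, 1.961, 0.004]
contact_force: [0.0, 0.1, -0.6]
grip_width: 0.0597
gripper_force: 0.0
```

```bash
python3 - <<'E'
from h import *
o=get_obs();f=viewer.grab_frame('wrist')
d=viewer.trace(f,'panel_middle')[0]
print(np.round(fit_box(f,d['pixels'],DIM['panel_middle'],[.48,.217,-.218],.058,o),4), 'want .480 .2173 -12.5')
delta(.663,-.02,.19,98.9,o)
E
```

```text
[  0.48     0.217  -12.4905   0.    ] want .480 .2173 -12.5
tcp [0.4814 0.2199 0.1695] yaw 77.27 tilt 0.16 -> shift [-0.969  1.15  -0.101] turn -0.2404
```

```bash
python3 - <<'E'
from h import *
o=get_obs()
for n,oo in (('wrist',o),('top',None)):
    f=viewer.grab_frame(n);print(proj(f,[.48,.217,.07],oo).round())
    for d in viewer.trace(f,'panel_middle')[:4]:
        print(n,d['rect'],round(d['score'],2),np.round(fit_box(f,d['pixels'],DIM['panel_middle'],[.48,.217,-.218],.058,oo),4))
E
```

```text
[[313. 235.]]
wrist [30.7, 73.2, 141.0, 200.1] 0.84 [  0.48     0.217  -12.4905   0.    ]
wrist [282.5, 172.8, 340.9, 290.2] 0.63 [  0.4791   0.2182 -12.7165   0.9234]
wrist [609.9, 442.6, 640.0, 477.9] 0.62 [  0.48     0.217  -12.4905   0.    ]
[[201. 269.]]
top [130.4, 339.9, 173.6, 358.7] 0.85 [  0.48     0.217  -12.4905   0.    ]
top [359.4, 136.0, 395.1, 168.0] 0.79 [  0.48     0.217  -12.4905   0.    ]
top [206.2, 258.0, 223.1, 275.4] 0.62 [  0.5096   0.192  -44.2836   0.1647]
```

Middle panel is within 1 mm of the bay centre. Now the short panel.

{"fn": "play_rows", "kwargs": {"commands": [[[-0.4,-0.1,0.2,0,-0.06],[-0.4,-0.2,0.4,0,-0.12],[-0.4,-0.35,0.6,0,-0.18],[-0.4,-0.5,0.8,0,-0.24],[-0.4,-0.65,0.95,0,-0.24],[-0.4,-0.8,1,0,-0.24],[-0.4,-0.8,1,0,-0.24],[-0.4,-0.8,1,0,-0.24],[-0.4,-0.8,1,0,-0.24]]]}}

```text
clock: 27.88
tcp_pos: [0.6401, 0.0188, 0.1673]
orientation: [-2.044, -2.384, 0.001]
contact_force: [-0.2, 0.5, -1.2]
grip_width: 0.06
gripper_force: 0.0
```

```bash
python3 - <<'E'
from h import *
o=get_obs();f=viewer.grab_frame('wrist');print(proj(f,[.663,.0105,.02],o).round())
for d in viewer.trace(f,'panel_short')[:2]:
    x=fit_box(f,d['pixels'],DIM['panel_short'],[.663,.0105,.155],0,o); print(d['rect'],np.round(x,4))
    if x[3]>.7: delta(x[0],x[1],-.022,x[2]+90,o)
E
```

```text
[[335. 230.]]
[312.5, 191.7, 354.2, 257.9] [ 0.6628  0.0108 10.126   0.9464]
tcp [0.6401 0.0188 0.1673] yaw 98.77 tilt 0.1 -> shift [-0.058  0.108  0.946] turn -0.0151
```

{"fn": "play_rows", "kwargs": {"commands": [[[-0.4,-0.058,0.108,0.05,-0.012],[-0.4,-0.058,0.108,0.2,-0.012],[-0.4,-0.058,0.108,0.35,-0.012],[-0.4,-0.058,0.108,0.5,-0.012],[-0.4,-0.058,0.108,0.6,-0.012],[-0.4,-0.058,0.108,0.65,-0.012],[-0.4,-0.058,0.108,0.65,-0.012],[-0.4,-0.058,0.108,0.65,-0.012]]]}}

```text
clock: 28.65
tcp_pos: [0.6638, 0.0129, 0.0389]
orientation: [-2.018, -2.408, -0.001]
contact_force: [0.3, 0.6, -0.1]
grip_width: 0.0599
gripper_force: 0.0
```

```bash
python3 - <<'E'
from h import *
o=get_obs();f=viewer.grab_frame('wrist')
for d in viewer.trace(f,'panel_short')[:2]:
    x=fit_box(f,d['pixels'],DIM['panel_short'],[.663,.0105,.155],0,o); print(d['rect'],np.round(x,4))
    if x[3]>.7: delta(x[0],x[1],-.022,x[2]+90,o)
E
```

```text
[271.7, 214.9, 347.6, 315.0] [0.663  0.0106 9.5245 0.9543]
tcp [0.6638 0.0129 0.0389] yaw 100.06 tilt 0.04 -> shift [-0.011 -0.006  0.305] turn 0.006
[27.9, 0.0, 116.4, 212.1] [0.663  0.0105 8.8808 0.    ]
```

{"fn": "play_rows", "kwargs": {"commands": [[[-0.4,-0.011,-0.006,0.1,0.006],[-0.4,-0.011,-0.006,0.2,0.006],[-0.4,-0.011,-0.006,0.26,0.006],[-0.4,-0.011,-0.006,0.29,0.006],[-0.4,-0.011,-0.006,0.3,0.006],[-0.4,-0.011,-0.006,0.3,0.006],[0.3,-0.011,-0.006,0.3,0.006],[0.3,-0.011,-0.006,0.3,0.006],[0.3,-0.011,-0.006,0.3,0.006],[0.3,-0.011,-0.006,0.3,0.006],[0.3,-0.011,-0.006,0.3,0.006],[0.3,-0.011,-0.006,0.3,0.006]]]}}

```text
clock: 29.75
tcp_pos: [0.6641, 0.0092, -0.0203]
orientation: [2.031, 2.395, 0.003]
contact_force: [-0.7, 0.5, 5.7]
grip_width: 0.0437
gripper_force: 42.5
```

{"fn": "play_rows", "kwargs": {"commands": [[[0.3,0,0,-0.05,0],[0.3,0,0,-0.2,0],[0.3,0,0,-0.4,0],[0.3,0,0,-0.6,0],[0.3,0,0,-0.8,0],[0.3,0,0,-0.95,0],[0.3,0,0,-0.95,0],[0.3,0,0,-0.95,0]]]}}

```text
clock: 30.42
tcp_pos: [0.6641, 0.0091, 0.1713]
orientation: [2.029, 2.393, 0.005]
contact_force: [0.0, 0.5, -0.7]
grip_width: 0.0439
gripper_force: 41.8
```

```bash
python3 - <<'E'
from h import *
o=get_obs();print(o['grip_width'],o['gripper_force'],o['contact_force']);delta(.4528,.0943,.16,77.5,o)
E
```

```text
0.04388576287494809 41.83702111244202 [ 0.04811656  0.50278862 -0.71403783]
tcp [0.6641 0.0091 0.1713] yaw 99.41 tilt 0.27 -> shift [ 0.593 -0.973  0.052] turn 0.2434
```

{"fn": "play_rows", "kwargs": {"commands": [[[0.3,0.1,-0.16,0,0.05],[0.3,0.2,-0.33,0,0.1],[0.3,0.3,-0.5,0,0.15],[0.3,0.4,-0.66,0,0.2],[0.3,0.5,-0.83,0,0.243],[0.3,0.58,-0.96,0,0.243],[0.3,0.586,-0.973,0,0.243],[0.3,0.586,-0.973,0,0.243],[0.3,0.586,-0.973,0,0.243],[0.3,0.586,-0.973,0,0.243]]]}}

```text
clock: 31.25
tcp_pos: [0.4526, 0.0921, 0.168]
orientation: [-2.45, -1.966, 0.0]
contact_force: [0.9, -0.0, -0.3]
grip_width: 0.0436
gripper_force: 41.8
```

```bash
python3 - <<'E'
from h import *
o=get_obs();f=viewer.grab_frame('wrist');p,a,M=pose(o)
for d in viewer.trace(f,'panel_short')[:1]:
  for dz in (.016,.02):
    x=fit_box(f,d['pixels'],DIM['panel_short'],[p[0],p[1],np.radians(a-90)],p[2]+dz,o); print(dz,d['rect'],np.round(x,4))
delta(.4525,.0929,.044,77.5,o)
E
```

```text
0.016 [253.8, 238.6, 361.4, 381.7] [  0.4515   0.0913 -12.3198   0.9758]
0.02 [253.8, 238.6, 361.4, 381.7] [  0.4517   0.0931 -12.2543   0.9656]
tcp [0.4526 0.0921 0.168 ] yaw 77.48 tilt 0.02 -> shift [ 0.004 -0.001  0.62 ] turn -0.0002
```

{"fn": "play_rows", "kwargs": {"commands": [[[0.3,0.009,0,0.1,0],[0.3,0.009,0,0.22,0],[0.3,0.009,0,0.34,0],[0.3,0.009,0,0.45,0],[0.3,0.009,0,0.54,0],[0.3,0.009,0,0.59,0],[0.3,0.009,0,0.62,0],[0.3,0.009,0,0.63,0],[0.3,0.009,0,0.63,0],[0.3,0.009,0,0.63,0],[0.3,0.009,0,0.63,0]]]}}

```text
clock: 32.27
tcp_pos: [0.453, 0.0947, 0.0432]
orientation: [2.449, 1.967, 0.003]
contact_force: [0.2, -0.0, 0.3]
grip_width: 0.0444
gripper_force: 41.8
```

```bash
python3 - <<'E'
from h import *
o=get_obs();delta(.4527,.0939,.0385,77.5,o);print(o['contact_force'])
E
```

```text
tcp [0.453  0.0947 0.0432] yaw 77.54 tilt 0.11 -> shift [-0.004 -0.001  0.023] turn 0.0004
[ 0.16055171 -0.0050674   0.25888281]
```

{"fn": "play_rows", "kwargs": {"commands": [[[0.3,-0.004,-0.001,0.012,0],[0.3,-0.004,-0.001,0.018,0],[0.3,-0.004,-0.001,0.018,0],[0.3,-0.004,-0.001,0.018,0]]]}}

```text
clock: 32.6
tcp_pos: [0.4518, 0.0937, 0.0388]
orientation: [2.449, 1.967, 0.0]
contact_force: [0.6, 0.2, 0.3]
grip_width: 0.0434
gripper_force: 41.8
```

{"fn": "play_rows", "kwargs": {"commands": [[[0.3,0,0,0.008,0],[0.3,0,0,0.008,0],[0.3,0,0,0.008,0],[0.3,0,0,0.008,0]]]}}

```text
clock: 32.93
tcp_pos: [0.452, 0.0938, 0.0376]
orientation: [2.449, 1.967, 0.0]
contact_force: [-2.2, 0.3, 6.5]
grip_width: 0.0438
gripper_force: 42.5
```

Contact. Release, rise, and check.

{"fn": "play_rows", "kwargs": {"commands": [[[-0.4,0,0,0,0],[-0.4,0,0,0,0],[-0.4,0,0,0,0],[-0.4,0,0,-0.02,0],[-0.4,0,0,-0.1,0],[-0.4,0,0,-0.25,0],[-0.4,0,0,-0.45,0],[-0.4,0,0,-0.65,0],[-0.4,0,0,-0.85,0],[-0.4,0,0,-1,0],[-0.4,0,0,-1,0],[-0.4,0,0,-1,0]]]}}

```text
clock: 33.93
tcp_pos: [0.4529, 0.094, 0.239]
orientation: [2.448, 1.965, 0.006]
contact_force: [-0.5, 0.0, 0.5]
grip_width: 0.06
gripper_force: 0.0
```

```bash
python3 - <<'E'
from h import *
o=get_obs();f=viewer.grab_frame('wrist');print(o['tcp_pos'])
for n,x0 in (('panel_short',[.4527,.0943,-.218]),('panel_middle',[.48,.2173,-.218])):
    for d in viewer.trace(f,n)[:3]:
        x=fit_box(f,d['pixels'],DIM[n],x0,.058,o)
        if x[3]>.3: print(n,np.round(x,4),x0)
save(f,'fin')
E
```

```text
[0.45286335 0.09398817 0.23896413]
panel_short [  0.4513   0.0954 -12.3248   0.9438] [0.4527, 0.0943, -0.218]
panel_middle [  0.4795   0.2179 -12.4583   0.9429] [0.48, 0.2173, -0.218]
```

View pics/fin.png

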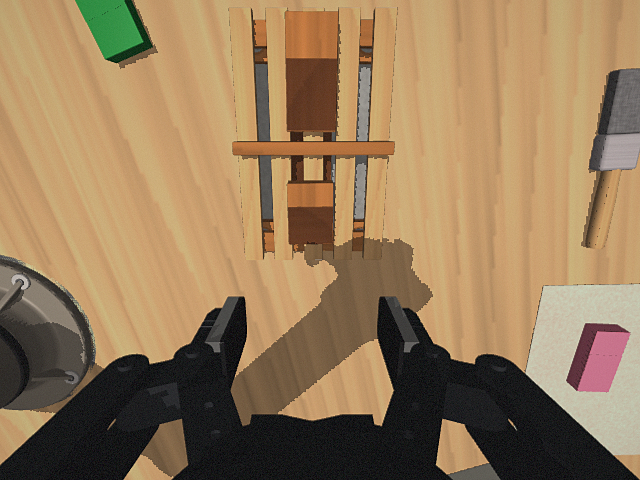

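The final view shows the middle panel centred in the left bay (312,70), the short one in the right bay (311,212), and the rib at (313,148). Everything else is untouched, so I'm handing in.

```bash
python3 -c "
from bench import r
print(r.hand_in())"
```

```text
the job is handed in; nothing more can be done
None
```

I assembled and loaded the rack in the order you asked and handed it in at about 34 s. The long panel is centred on the base, the frame is seated in all four sockets, the middle and short panels are within about 2 mm of their bay centres (finish up), and I left the jars, tin and brush alone.

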